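Open the luthier's combination tool chest

TASK

Unlock the wooden tool chest with the code 6-2-7 and slide its lid fully open, away from the dials. The code goes on the three dials from left to right as seen from the robot's base (one, two and three rivets); each dial's black pointer counts its ten marks clockwise from the long mark, which is 0. Leave the dials on the code and do not disturb the other things on the bench.

Things in the scene. Friction and masses are not known exactly. Their poses are not given: they have to be found in the camera images.
- chest: Low wooden chest fixed to the bench, 300 (x) by 340 (y) by 80 mm high, origin at the centre of its underside, x pointing away from the robot (yaw within 0.25 rad), y to the left. Its near part (x -150 to -21 mm) is a level dark steel deck, top at z = 80 mm, with the three dials in a row along y; behind it a light wooden lid lies between two side rails. A small round tin stands on the left rail at about x 85, y 140 mm.
- dial_1 (a joint): Angle in rad of the left dial (chest y = +90 mm, one rivet in front of it). Grows as the dial turns clockwise seen from above. 0: its pointer is at the long mark, on the side towards the lid; each further mark is 2 pi/10 = 0.628 rad, so mark 6 is 3.770. A stop between marks 9 and 0 limits it to -0.15..5.80. No detents: it stays where it is left, friction about 0.05 N m.
- dial_2 (a joint): The same for the middle dial (chest y = 0, two rivets). Mark 2 is 1.257.
- dial_3 (a joint): The same for the right dial (chest y = -90 mm, three rivets). Mark 7 is 4.398.
- dial_1_grip (a point): Point on the upright axis of the left dial (chest x = -75 mm), 28 mm above the deck (108 mm above the bench), in its steel grip bar. The bar is 40 mm long, 12 mm thick, and reaches from 8 to 38 mm above the deck on a round disc 48 mm across and 8 mm high. The point's x axis points along the bar to the pointer end (black line on the top of the bar, black nose on the disc) and turns with the dial. Turns over 1.5 rad need a regrasp.
- dial_2_grip (a point): The same for the middle dial.
- dial_3_grip (a point): The same for the right dial.
- lid (a joint): Travel of the sliding lid in m: 0 shut, 0.075 at its stop, fully open; grows along the chest's x (away from the dials). It rubs with about 3 N and moves only with all three dials within about 0.15 rad of the code; otherwise it stops firmly after about 1 mm.
- lid_handle (a point): Centre of the dark wooden handle bar on the lid, 107 mm above the bench, at chest x = 30 mm with the lid shut; moves with the lid; axes as the chest's. The bar is 64 mm long (y), 12 mm thick (x), 24 mm high (95 to 119 mm above the bench); the lid's top is at 83 mm.
- rosin_tin: Bystander: flat aluminium tin, 34 mm across, 16 mm high, loose on the chest's left rail; origin at its underside.
- glue_bottle: Bystander: white bottle 52 mm across, 135 mm high, to the left of the chest; origin at its underside.
- varnish_jar: Bystander: amber jar 60 mm across, 75 mm high, to the right of the chest; origin at its underside.
- mallet: Bystander: hammer lying on the bench.
- brush: Bystander: brush lying on the bench.
- block_plane: Bystander: small wooden plane 110 mm long, about 70 mm high.
- scroll_blank: Bystander: wooden scroll blank about 170 mm long, 55 mm high.

How it is judged (in metres and radians):
On the way:
1. all three dials stand on the code (value of joint dial_1 between 3.57 and 3.97 rad and value of joint dial_2 between 1.057 and 1.457 rad and value of joint dial_3 between 4.198 and 4.598 rad), for 0.2 s.
At the end, for the whole second after the job is handed in: The lid is open by more than 65 of its 75 mm, and the three dials stand within 0.2 rad of marks 6, 2 and 7 (left to right) (all of step 1 and value of joint lid above 0.065 m); the robot touches nothing.
It fails at once if a bystander is moved by more than 30 mm (distance of any of rosin_tin, glue_bottle, varnish_jar, mallet, brush, block_plane, scroll_blank from where it was at the start of the episode above 0.03 m).
It fails at once if the bottle or the jar is tipped over (angle between any of glue_bottle, varnish_jar's own z axis and vertical above 0.6 rad).
It also fails if it takes over 72 s, if anything falls off the work surface, if the arm or the gripper's body presses on something with over 40 N, if the wrist force passes 120 N, or if a joint passes its speed limit or range.

ROBOT

A 6-joint arm with a two-finger parallel gripper is mounted at the origin on the work surface. World frame = base frame: x ahead of the robot, y to its left, z up, the work surface at z = 0. Lengths are in m, angles in degrees, forces in N, time in s.
With the tool pointing down it reaches from about 0.4 to 0.925 m from the base axis. Payload 12.5 kg.
Tool frame: the origin (TCP) lies midway between the tips of the shut fingers; the grasp point (between the pads) lies 19 mm behind it (ctrl.grip_point_offset is the distance from the TCP to the grasp point, in m); z points along the fingers, y is the direction in which the jaws open and shut (so a half turn about z gives the same grasp; the last joint's range is limited). The gripper opens to 95 mm and grips with 3 to 60 N. Pads are 20 mm wide; open, the fingers measure 119 mm over their backs; the gripper's body (75 mm by 180 mm) begins 59 mm behind the grasp point.
Start: joints at [63.793, 28.126, 89.318, -0, 62.55, -6.05], TCP at [0.215, 0.587, 0.215] pointing down, gripper open.
Joint ranges: [-177.58, 177.58], [-47.91, 125.51], [2.72, 160], [-65.01, 245.01], [3.68, 167.84], [-153.87, 153.87]. Speed limits (degrees/s): [127.2, 127.2, 159.86, 180, 180, 180].

INTERFACE

Orientations are given as [roll, pitch, yaw] about the fixed x, y, z axes, in that order (R = Rz(yaw) Ry(pitch) Rx(roll)).
In Python, from cell import ctrl, solve_ik, cams, finish_job, get_time_s, get_q, get_dq, get_joint_torque, get_tcp_pos, get_tcp_rot, get_wrist_force, get_wrist_torque, get_width gives the robot as it stands. Calls block until the motion is done:
- ctrl.reach(position, orientation): joint-space move of the TCP to a pose.
- ctrl.line_to(position, rot=None, speed=0.15, max_force=None): straight line of the TCP; rot=None keeps the orientation; speed is the mean speed in m/s. With max_force (N) it stops when the force on the tool has changed by that much, and returns True; else False.
- ctrl.movej(angles): joint-space move.
- ctrl.grip(opening): finger opening in m; the grip force is fixed at half the most; returns when the fingers have stopped.
- ctrl.pause(seconds).
- solve_ik(position, orientation): joint angles nearest the present ones, or None.
- cams.snapshot(name): name is "scene" or "top" or "wrist"; returns a dict with "color" (420x560x3 uint8, blue, green, red), "fx", "fy", "cx", "cy" (pixels), "k1" (the pictures are not rectified: a ray, as slopes to the right and down, at radius r is drawn at 1 + k1 r^2 times it, then the intrinsics apply), "camera_from_world" (4x4, takes a point from world to camera coordinates). Camera axes: x right, y up, looking along -z (the intrinsics and any distortion apply to the point x, -y, -z); pixel columns grow to the right and rows downward; lengths in m; the calibration is good to about 2 mm. A picture is of the moment at which its call begins. There is no depth.
A pose or a line that the arm cannot do raises ctrl.MotionError and nothing moves.
- finish_job(): hands the job in, once; it reports no verdict.
Readings, each from a call of its own:
- get_time_s(): time.
- get_q(): joint angles.
- get_dq(): joint speeds.
- get_joint_torque(): joint torques, N m.
- get_tcp_pos(): TCP position.
- get_tcp_rot(): TCP orientation.
- get_wrist_force(): force on the tool from outside, world axes, zero at the start.
- get_wrist_torque(): the same for the moment, N m.
- get_width(): finger opening in m.
Only numpy, scipy, OpenCV 4.12 (cv2) and the standard library are available. Lean on these libraries where they do the work, as an engineer would, in place of code of your own. Each camera call takes 0.05 s, during which the arm holds its last target. There are 200 camera calls.

## Working session

There is one attempt and no reset: what is moved stays moved. The work goes in short steps, each a Python script; the robot and the scene stay as the last script left them, time stands still between calls to the robot, and variables do not carry over. Pictures are saved under pics/ and viewed, about 8 in all and at most 12, crops included, and the job is handed in when it is done.

```bash
mkdir -p pics; ls
python3 - <<'E'
from cell import *
import cv2
for n in ("scene","top"):
    s=cams.snapshot(n); cv2.imwrite(f"pics/{n}0.png",s["color"]); print(n,s["fx"],s["cx"],s["cy"],s["k1"],s["camera_from_world"].round(3).tolist())
print(get_time_s(),get_q(),get_tcp_rot())
E
```

```text
pics
scene 433.1284144962501 280.5913584376221 201.85439645861743 -0.09967238355798504 [[-0.125, 0.992, 0.005, 0.032], [-0.819, -0.106, 0.564, 0.337], [0.56, 0.067, 0.826, -1.539], [0.0, 0.0, 0.0, 1.0]]
top 427.35829551547045 284.3398610529875 204.89036444271352 -0.00422023743270189 [[-0.029, -1.0, 0.003, 0.041], [0.995, -0.028, 0.095, -0.467], [-0.094, 0.005, 0.996, -1.166], [0.0, 0.0, 0.0, 1.0]]
0.1 [ 6.37933379e+01  2.81601696e+01  8.93468117e+01  1.87951721e-03
  6.25479167e+01 -6.05060726e+00] [-1.79945584e+02 -7.44438046e-03  1.59843074e+02]
```

View pics/top0.png

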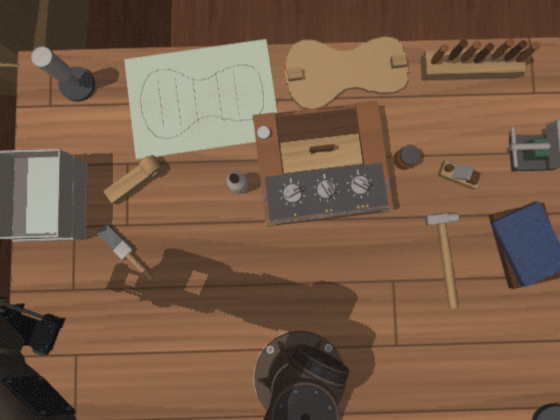

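View pics/scene0.png

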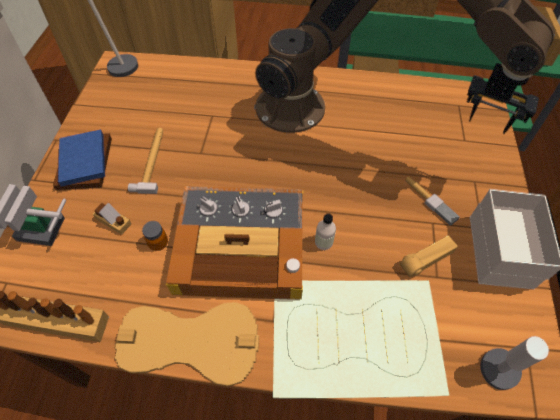

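The top view shows the dials at about (292,193), (326,189) and (360,185), the handle at (322,149), the tin at (264,132) and the bottle at (236,182). Next is a rough position from the top camera, then a closer look with the wrist camera.

```bash
cat > h.py <<'E'
from cell import *
import numpy as np, cv2
def ray(s,uv):
    d=np.array([(uv[0]-s["cx"])/s["fx"],(uv[1]-s["cy"])/s["fy"]]); u=d.copy()
    for _ in range(20): u=d/(1+s["k1"]*(u@u))
    M=s["camera_from_world"]; R=M[:3,:3]
    return -R.T@M[:3,3], R.T@np.array([u[0],-u[1],-1])
def plane(s,uv,z):
    o,d=ray(s,uv); return o+d*(z-o[2])/d[2]
def tri(obs):   # obs: list of (snapshot, uv)
    A=np.zeros((3,3));b=np.zeros(3)
    for s,uv in obs:
        o,d=ray(s,uv); d=d/np.linalg.norm(d); P=np.eye(3)-np.outer(d,d); A+=P;b+=P@o
    p=np.linalg.solve(A,b)
    return p
def proj(s,p):
    c=s["camera_from_world"]@np.append(p,1); u=np.array([c[0],-c[1]])/-c[2]; u=u*(1+s["k1"]*(u@u))
    return np.array([s["fx"]*u[0]+s["cx"],s["fy"]*u[1]+s["cy"]])
E
python3 - <<'E'
from h import *
s=cams.snapshot("top")
P=[plane(s,p,0.115) for p in ((292,193),(326,189),(360,185))]
for p in P: print(p.round(3))
print("handle",plane(s,(322,149),0.119).round(3),"tin",plane(s,(264,132),.096).round(3))
d=P[0]-P[2]; yaw=np.degrees(np.arctan2(-d[0],d[1])); print("yaw",yaw)
w=cams.snapshot("wrist"); M=w["camera_from_world"]; C=-M[:3,:3].T@M[:3,3]
print("wristcam",C, M[:3,:3].T@[0,0,-1],w["fx"], get_tcp_pos())
c=P[1]
for dx in (0,-.05,-.1):
  for z in (.3,.35):
    for yw in (90,-90,0,180):
      print(dx,z,yw, solve_ik([c[0]+dx,c[1],z],[180,0,yaw+yw]))
E
```

```text
[0.49  0.007 0.115]
[ 0.497 -0.081  0.115]
[ 0.505 -0.168  0.115]
handle [ 0.601 -0.074  0.119] tin [0.657 0.076 0.096]
yaw 5.127531725682706
wristcam [0.15054874 0.61135346 0.3842883 ] [ 0.23271392 -0.08485636 -0.96883622] 345.30446659586886 [0.21529096 0.58661622 0.21431895]
0 0.3 90 [-16.71217849  13.36085472  98.92633648   0.          67.7128088
 -21.83971022]
0 0.3 -90 None
0 0.3 0 [-1.67121785e+01  1.33608547e+01  9.89263365e+01 -2.54444375e-14
  6.77128088e+01  6.81602898e+01]
0 0.3 180 [ -16.71217849   13.36085472   98.92633648    0.           67.7128088
 -111.83971022]
0 0.35 90 [-16.71217849  11.26306088  94.0828417    0.          74.65409742
 -21.83971022]
0 0.35 -90 None
0 0.35 0 [-1.67121785e+01  1.12630609e+01  9.40828417e+01 -2.54444375e-14
  7.46540974e+01  6.81602898e+01]
0 0.35 180 [ -16.71217849   11.26306088   94.0828417     0.           74.65409742
 -111.83971022]
-0.05 0.3 90 [-18.53976659   8.89424048 104.79177672   0.          66.3139828
 -23.66729832]
-0.05 0.3 -90 None
-0.05 0.3 0 [-1.85397666e+01  8.89424048e+00  1.04791777e+02 -2.54444375e-14
  6.63139828e
[... 395 characters left out ...]
9.81128899    0.           73.55289493
 -113.66729832]
-0.1 0.3 90 [-20.80969617   4.31503422 110.23524325   0.          65.44972253
 -25.93722789]
-0.1 0.3 -90 None
-0.1 0.3 0 [-2.08096962e+01  4.31503422e+00  1.10235243e+02 -2.54444375e-14
  6.54497225e+01  6.40627721e+01]
-0.1 0.3 180 [ -20.80969617    4.31503422  110.23524325    0.           65.44972253
 -115.93722789]
-0.1 0.35 90 [-20.80969617   1.91565599 105.07298036   0.          73.01136364
 -25.93722789]
-0.1 0.35 -90 None
-0.1 0.35 0 [-2.08096962e+01  1.91565599e+00  1.05072980e+02 -2.54444375e-14
  7.30113636e+01  6.40627721e+01]
-0.1 0.35 180 [ -20.80969617    1.91565599  105.07298036    0.           73.01136364
 -115.93722789]
```

Run:
```python
from h import *
import pickle
ctrl.reach([0.515,-0.08,0.29],[180,0,185]); S=[cams.snapshot("wrist")]
ctrl.line_to([0.585,-0.05,0.29],speed=.2); S.append(cams.snapshot("wrist"))
pickle.dump(S,open("S.pkl","wb"))
print(get_time_s())
for i,s in enumerate(S): cv2.imwrite(f"pics/w{i}.png",s["color"])
```

```text
3.4333
```

View pics/w0.png

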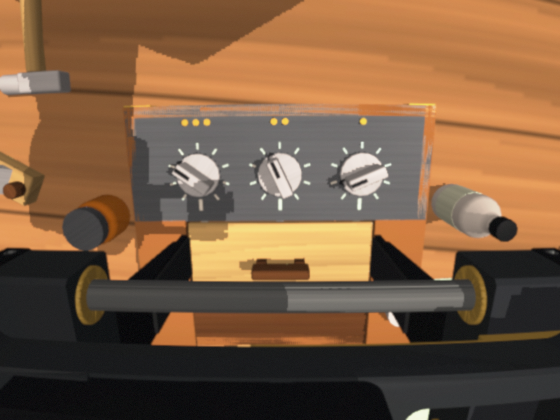

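View pics/w1.png

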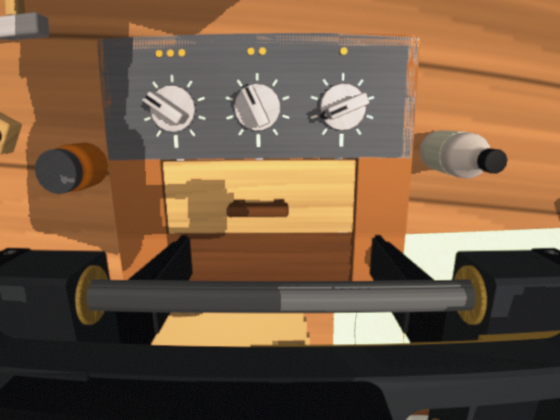

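Both wrist views show the dials: about (363,175), (280,175) and (197,175) in w0, and (343,106), (258,106) and (172,106) in w1, with dial 1 on the image right. The long marks point down, towards the lid. I'll zoom in for the pointers and segment the ticks.

Run:
```python
from h import *
import pickle
S=pickle.load(open("S.pkl","rb"))
cs=[[(363,175),(280,175),(197,175)],[(343,106),(258,106),(172,106)]]
rows=[]
for s,c3 in zip(S,cs):
    g=s["color"]; hsv=cv2.cvtColor(g,cv2.COLOR_BGR2HSV)
    m=((hsv[...,2]>125)&(hsv[...,1]<60)).astype(np.uint8)
    rows.append(np.hstack([cv2.resize(g[y-40:y+40,x-40:x+40],(266,266),interpolation=cv2.INTER_CUBIC) for x,y in c3]))
    n,l,st,ce=cv2.connectedComponentsWithStats(m)
    for i,(x,y) in enumerate(c3):
        # tick blobs
        T=[plane(s,ce[k],.08)[:2] for k in range(1,n) if 2<=st[k,4]<60 and 22<np.hypot(*(ce[k]-[x,y]))<42]
        T=np.array(T); A=np.c_[2*T,np.ones(len(T))]; a=np.linalg.lstsq(A,(T**2).sum(1),rcond=None)[0]
        r=np.hypot(*(T-a[:2]).T)
        big=[k for k in range(1,n) if st[k,4]>=200 and np.hypot(*(ce[k]-[x,y]))<15]
        print("dial",i+1,"ticks",len(T),"centre",a[:2].round(4),"r",r.round(4),"disc",[(st[k,4],plane(s,ce[k],.095)[:2].round(4)) for k in big])
cv2.imwrite("pics/z.png",np.vstack(rows))
```

```text
dial 1 ticks 6 centre [0.4957 0.0091] r [0.0315 0.0314 0.0314 0.0316 0.0312 0.0315] disc [(np.int32(588), array([0.4829, 0.0021])), (np.int32(919), array([0.5044, 0.0164]))]
dial 2 ticks 7 centre [ 0.5041 -0.0809] r [0.0315 0.0315 0.0316 0.0324 0.0319 0.0313 0.0316] disc [(np.int32(1636), array([ 0.5056, -0.0782]))]
dial 3 ticks 8 centre [ 0.5137 -0.1705] r [0.0325 0.0322 0.0324 0.0325 0.0323 0.0318 0.0314 0.0336] disc [(np.int32(1396), array([ 0.5097, -0.1693]))]
dial 1 ticks 6 centre [0.4955 0.0091] r [0.0314 0.0315 0.0318 0.0313 0.0315 0.0316] disc [(np.int32(1737), array([0.4942, 0.0109]))]
dial 2 ticks 9 centre [ 0.5041 -0.081 ] r [0.0317 0.0315 0.0316 0.0319 0.0324 0.0315 0.0317 0.0316 0.0319] disc [(np.int32(1646), array([ 0.5044, -0.0791]))]
dial 3 ticks 6 centre [ 0.5129 -0.1704] r [0.0317 0.0315 0.0316 0.0315 0.0317 0.0315] disc [(np.int32(1673), array([ 0.5118, -0.1691]))]
```

View pics/z.png

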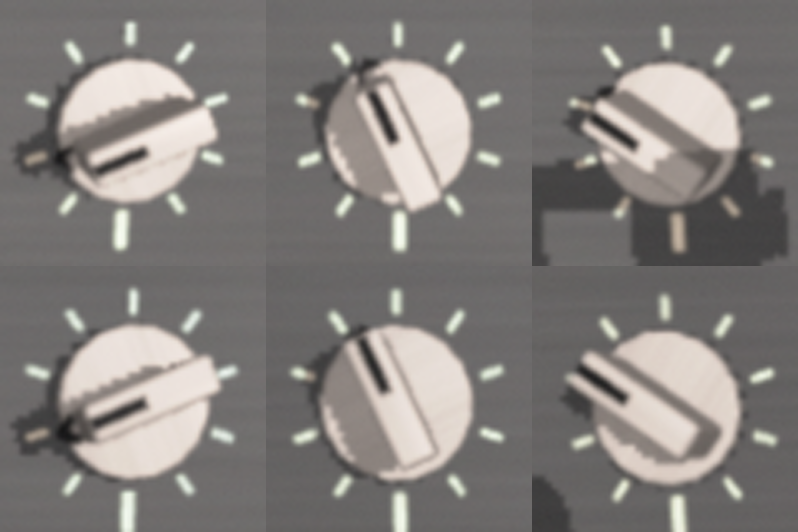

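Run:
```python
from h import *
import pickle
S=pickle.load(open("S.pkl","rb"))
cs=[[(363,175),(280,175),(197,175)],[(343,106),(258,106),(172,106)]]
L=[[((147,152),(95,170)),((130,142),(107,92)),((105,148),(60,114))],
   [((147,138),(92,160)),((122,126),(97,74)),((95,136),(50,102))]]
C=np.array([[.4956,.0091],[.5041,-.0810],[.5133,-.1704]])
d=C[0]-C[2]; yaw=np.arctan2(-d[0],d[1]); print("yaw",np.degrees(yaw))
px=lambda v,i,e: np.array(cs[v][i])-40+np.array(L[v][i][e])*80/266-.35
for i in range(3):
    P=[tri([(S[0],px(0,i,e)),(S[1],px(1,i,e))]) for e in (0,1)]
    A=[]
    for v in (0,1):
        a,b=[plane(S[v],px(v,i,e),.118) for e in (0,1)]; A.append(np.degrees(np.arctan2(*(b-a)[1::-1])))
    th=[np.degrees(yaw)-a for a in A]  # clockwise from chest +x
    print(i+1,"heights",[p[2].round(4) for p in P],"world dir",np.round(A,1),"theta",np.round(np.mod(th,360),1))
H=tri([(S[0],(280,268)),(S[1],(258,208))]); print("handle",H)
R=np.array([[np.cos(yaw),-np.sin(yaw)],[np.sin(yaw),np.cos(yaw)]])
print("handle pred",C[1]+R@[.105,0])
```

```text
yaw 5.631573245644778
1 heights [np.float64(0.1174), np.float64(0.1142)] world dir [-65.2 -63. ] theta [70.9 68.6]
2 heights [np.float64(0.1179), np.float64(0.1155)] world dir [-150.5 -149.3] theta [156.1 154.9]
3 heights [np.float64(0.1171), np.float64(0.1141)] world dir [-123.4 -122.8] theta [129.1 128.4]
handle [ 0.61066027 -0.07068826  0.09426774]
handle pred [ 0.60859321 -0.07069621]
```

Dial readings are 69.7°, 155.5° and 128.8° clockwise, and the measured bar tops at 0.114–0.118 agree with the text. Each turn fits in a single wrist rotation with joint 6 alone, so I'll start with dial 1.

```bash
cat >> h.py <<'E'
YAW=5.63; C=np.array([[.4956,.0091],[.5041,-.0810],[.5133,-.1704]])
def turn(i,now,goal,z=.094):
    y0=YAW-now+180; y1=YAW-goal+180
    y0,y1=[y+360*(-round((y0+y1)/2/360)) for y in (y0,y1)]
    print("tool yaw",y0,y1); p=C[i]
    ctrl.grip(.05)
    ctrl.reach([*p,.18],[180,0,y0])
    hit=ctrl.line_to([*p,z],speed=.12,max_force=15)
    if hit: print("HIT",get_tcp_pos(),get_wrist_force()); ctrl.line_to([*p,.18]); return
    ctrl.grip(0); print("width",get_width(),"F",get_wrist_force().round(1))
    q=get_q(); q1=solve_ik([*p,z],[180,0,y1]); n=int(np.ceil(abs(q1[5]-q[5])/40))
    print("q6",q[5],q1[5])
    q0=np.array(solve_ik([*p,z],[180,0,y0]))
    for k in range(1,n+1):
        g=q0.copy(); g[5]=q0[5]+(y0-y1)*k/n
        ctrl.movej(g); print("yaw",get_tcp_rot()[2].round(2),"F",get_wrist_force().round(1),"T",get_wrist_torque().round(2))
    ctrl.grip(.05); ctrl.line_to([*p,.18],speed=.2); print("t",get_time_s())
E
python3 - <<'E'
from h import *
ctrl.line_to([.53,-.03,.25],speed=.2)
turn(0,69.7,216)
E
```

```text
tool yaw 115.92999999999999 -30.370000000000005
width 0.011790791539399293 F [-5.  -1.9  5.6]
q6 -32.517485817727156 113.78195932560975
yaw 79.52 F [-2.4 -0.4  3.4] T [-0.26  0.4  -0.02]
yaw 43.0 F [ 2.9 -4.8  0.4] T [-1.05 -0.22 -0.03]
yaw 6.41 F [  3.8 -10.7  -0.7] T [-2.16 -0.27 -0.03]
yaw -30.15 F [  0.8 -17.   -0.4] T [-3.25  0.   -0.06]
t 11.6167
```

Run:
```python
from h import *
import pickle
turn(1,155.5,72)
turn(2,128.8,252)
ctrl.reach([0.545,-0.075,0.29],[180,0,185.63]); S=[cams.snapshot("wrist")]
ctrl.line_to([0.605,-0.05,0.29],speed=.2); S.append(cams.snapshot("wrist"))
pickle.dump(S,open("S2.pkl","wb"))
print(get_time_s())
for i,s in enumerate(S): cv2.imwrite(f"pics/v{i}.png",s["color"])
a=S[0]; c=[proj(a,[*p,.1]).astype(int) for p in C]; print(c)
o=np.hstack([cv2.resize(a["color"][y-40:y+40,x-40:x+40],(266,266),interpolation=cv2.INTER_CUBIC) for x,y in c])
hs=[]
for s in S:
    x,y=proj(s,[.6086,-.0707,.115]).astype(int); hs.append(cv2.resize(s["color"][y-30:y+30,x-50:x+50],(399,240),interpolation=cv2.INTER_CUBIC)); print(x,y)
cv2.imwrite("pics/z2.png",np.vstack([o,np.hstack(hs)]))
```

```text
tool yaw 30.129999999999995 113.63
width 0.011841517334475252 F [ 1.6 -4.3  1. ]
q6 43.32404276855994 -40.17438890758572
yaw 57.77 F [-0.1 -2.8  2.1] T [-0.61  0.18  0.04]
yaw 85.52 F [-3.3 -2.9  4.4] T [-0.58  0.64  0.07]
yaw 113.43 F [-4.9 -3.4  6.5] T [-0.82  0.89  0.03]
t 17.5333
tool yaw 56.829999999999984 -66.37
width 0.011603643185274955 F [-0.8  2.9  3.7]
q6 7.808065209030248 131.0067250235697
yaw 26.21 F [ 0.7 -1.8  1.2] T [-0.12  0.09 -0.02]
yaw -4.64 F [ 0.5 -6.  -0.2] T [-1.17  0.18 -0.08]
yaw -35.43 F [ -2.5 -11.5  -0.5] T [-2.13  0.61 -0.02]
yaw -66.22 F [ -6.3 -16.    1.4] T [-2.84  1.32 -0.04]
t 23.8417
27.9167
[array([364, 148]), array([277, 147]), array([191, 148])]
277 248
258 191
```

View pics/z2.png

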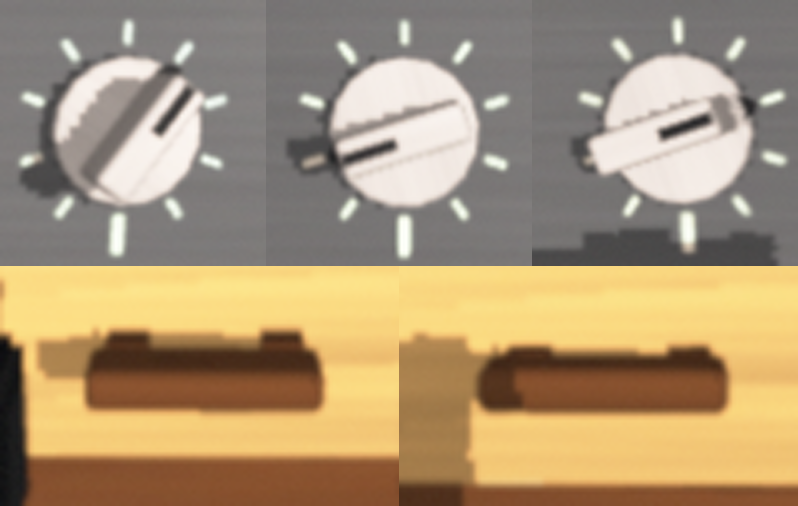

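All three noses point at the right marks: 6, 2 and 7. The handle's top face is centred at (278.4,249.3) in v0 and (259.1,192.1) in v1. Next I'll triangulate it, grip it and slide the lid.

Run:
```python
from h import *
import pickle
S=pickle.load(open("S2.pkl","rb"))
H=tri([(S[0],(278.4,249.3)),(S[1],(259.1,192.1))]); print("handle top",H)
P=[plane(S[0],(278.4,249.3),.119),plane(S[1],(259.1,192.1),.119)]; print(P)
p=np.mean(P,0)[:2]; print("use",p)
if abs(H[2]-.119)<.012 and np.hypot(*(p-[.6086,-.0707]))<.006:
    y=YAW+90; u=np.array([np.cos(np.radians(YAW)),np.sin(np.radians(YAW))])
    ctrl.grip(.05); ctrl.reach([*p,.18],[180,0,y])
    hit=ctrl.line_to([*p,.096],speed=.12,max_force=15); print("hit",hit)
    if not hit:
        ctrl.grip(0); print("width",get_width(),get_wrist_force().round(1))
        a=get_tcp_pos()
        for d in (.02,.05,.075):
            h=ctrl.line_to([*(p+u*d),.096],speed=.05,max_force=30)
            print(h,get_tcp_pos()-a,get_wrist_force().round(1))
            if h: break
print(get_time_s())
```

```text
handle top [ 0.60882915 -0.06995844  0.11728019]
[array([ 0.60811473, -0.06991091,  0.119     ]), array([ 0.60851196, -0.0699928 ,  0.119     ])]
use [ 0.60831334 -0.06995185]
hit False
width 0.011993419070575339 [-0.4 -0.2  1.2]
False [2.09034084e-02 1.98697977e-03 2.77105806e-05] [ 3.6 -0.9  1.7]
False [5.08070871e-02 4.83655114e-03 3.41757396e-05] [ 3.8 -2.5  1.9]
False [7.45478915e-02 7.08411755e-03 3.63730505e-05] [-0.9 -5.2  4.8]
33.0083
```

The lid slid about 75 mm. Now to release, back off and check.

Run:
```python
from h import *
ctrl.grip(.05); p=get_tcp_pos(); ctrl.line_to([p[0],p[1],.29],speed=.2)
ctrl.reach([0.545,-0.075,0.29],[180,0,185.63])
s=cams.snapshot("wrist"); t=cams.snapshot("top")
print(get_time_s(),get_wrist_force().round(1),get_width())
a=s["color"]
b=cv2.resize(a[90:320,130:430],(600,460),interpolation=cv2.INTER_CUBIC)
cv2.imwrite("pics/end.png",b); cv2.imwrite("pics/endtop.png",t["color"])
```

```text
36.5083 [-0.3  0.  -0.4] 0.04996861350971008
```

View pics/end.png

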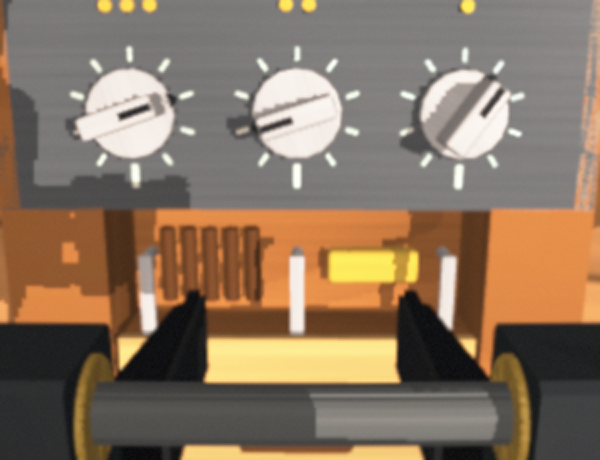

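View pics/endtop.png

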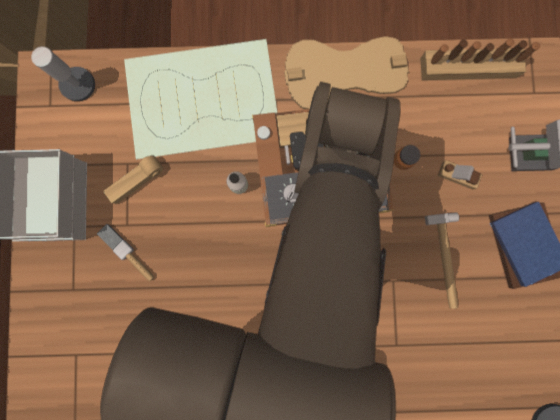

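The lid is open with the chest interior visible, and the dials point at 6, 2 and 7. The tin (264,132), bottle (236,182) and jar (408,157) are where they started, and the arm touches nothing.

```bash
python3 -c "
from cell import *
finish_job(); print(get_time_s())"
```

```text
the job is handed in; nothing more can be done
the job is handed in; nothing more can be done
```

I set the dials to 6-2-7 with one wrist turn each and slid the lid by its handle about 75 mm, to its stop. I handed the job in at about 36.5 s of the 72 s allowed; no verdict is reported.

**Last checks:**
- **Dials:** In the last wrist picture the pointers stand at marks 6, 2 and 7. The gripper's final angles put each dial within about 0.3° of its mark.
- **Lid:** The gripper travelled 74.9 mm while holding the handle, and the picture shows the chest's inside exposed.
- **Clear of everything:** The wrist force read about 0.5 N after backing off, and the gripper was open above the chest.
- **Bystanders:** In the top picture, all seven other items are where they started.

**Disagreements:**
- My first rough triangulation of the handle gave a height of 94 mm, which was wrong because I picked the pixels badly. The repeat gave 117 mm against the stated 119 mm.
- The first rough dial positions from the top camera were up to 9 mm off, and the wrist camera corrected them.
- Side forces reached about 17 N while turning dials 1 and 3, probably from a small centring error, but nothing slipped.

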